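Hold an absorber plate over the detector window

ROBOT

A 6-joint arm with a two-finger parallel gripper is mounted at the origin on the work surface. World frame = base frame: x ahead of the robot, y to its left, z up, the work surface at z = 0. Lengths are in m, angles in degrees, forces in N, time in s.
With the tool pointing down it reaches from about 0.25 to 0.725 m from the base axis. Payload 9.7 kg.
Tool frame: the origin (TCP) lies midway between the tips of the shut fingers; the grasp point (between the pads) lies 19 mm behind it; z points along the fingers, y is the line along which they close (so a half turn about z gives the same grasp; the last joint's range is limited). The gripper opens to 85 mm and grips with 20 to 120 N. Pads are 22 mm wide; open, the fingers measure 114 mm over their backs; the gripper's body (76 mm by 85 mm) begins 54 mm behind the grasp point. The pads swing forward as they close: fully open they stand 13 mm farther back than shut.
Start: joints at [-66.75, 4.979, 10.078, 95.1, 0, 90], TCP at [0.217, -0.505, 0.231] pointing down, gripper open.
Joint ranges: [-179.16, 179.16], [-48.56, 103.87], [-65.8, 70.77], [-126.05, 130.52], [-82.76, 87.17], [-180, 180]. Speed limits (degrees/s): [127.2, 127.2, 147.25, 180, 180, 180].

INTERFACE

Orientations are given as [roll, pitch, yaw] about the fixed x, y, z axes, in that order (R = Rz(yaw) Ry(pitch) Rx(roll)).
In Python, from workcell import bot gives the robot as it stands.
- The arm moves only by the shell command python3 -m crank 'ROWS' [FORCE]. ROWS is JSON, a list of rows, each an object with "gripper": the finger opening in mm, from 0 to 85.4; "travel": the shift along the tool's x, y, z in mm, a list of three; "twist": the turn, a rotation vector about the tool's x, y, z in rad, a list of three. In form: [{"gripper": gripper, "travel": [tx, ty, tz], "twist": [rx, ry, rz]}, ...]. A call has 1 to 12 rows; each row shifts and turns the commanded pose from where the row before left it, along the tool's axes as they then stand; what a row does not reach is not made up. A row lasts 1/8 s, in which the tool goes at most 62.5 mm and 10.7 degrees, less where a joint would pass 70% of its speed; a pose out of reach is approached as far as the arm can. A call is refused whole if a number of a shift passes 62.5 or a number of a turn 0.188, either way. A call with a gripper value outside its range is refused whole. The fingers move at their own pace and stop on an object; FORCE is the grip in N (left out, the last holds). Time passes only in rows, so rows that do not move let the fingers close. It gives the time, the measured TCP pose, the force, the opening and the grip force at its end, in the units of the state.
- bot.get_obs(): the state, without advancing time (a new reading comes with each control period).
- bot.camera(name): name is "scene" or "top" or "wrist"; returns the picture (480x640x3 uint8, red, green, blue); there is no depth.
- bot.calibration(name): a dict with "vfov" (degrees; the focal length in pixels is half the picture's height over the tangent of half this angle, whatever the lens; pixels are square), "cx", "cy" (the principal point, pixels), "camera_from_world" (4x4, takes a point from world to camera coordinates). Camera axes: x right, y down, z forward; pixel columns grow to the right and rows downward; lengths in m; the calibration is good to about 2 mm. A picture is of the moment at which its call begins: read the wrist's pose just before it. calibration takes no time and is no camera call; for the wrist camera it gives the pose at the moment of the call.
- bot.job_done(): hands the job in; it is judged then, once.
The state is a dict: "time": time; "q": joint angles; "qd": joint speeds; "joint_efforts": joint torques, N m; "ee_pos": TCP position; "tcp_rot": TCP orientation; "wrist_force": force on the tool from outside, world axes, zero at the start; "torque": the same for the moment, N m; "opening": finger opening in m; "grasp_force": force on a finger pad.
Only numpy, scipy, OpenCV 4.12 (cv2) and the standard library are available. Lean on these libraries where they do the work, as an engineer would, in place of code of your own. Each camera call takes 0.05 s, during which the arm holds its last target. There are 200 camera calls.

TASK

Take just the top aluminium absorber plate off the stack, lift it above the lead-brick walls, and hold it level about 10 mm above the frame of the detector with the rectangular window (not the round one), centred over the window and with its long side along the window's long side. The detectors are delicate: touch neither of them nor the walls, and leave the other plates and everything else on the bench as they are. Finish while still holding the plate there in the gripper: do not put it down or let go.

Things in the scene. Friction and masses are not known exactly. Their poses are not given: they have to be found in the camera images.
- plate1: top plate of the stack of four alike aluminium plates, 110 x 50 x 12 mm (own x, y, z), about 0.18 kg, edges square; origin at the centre of its underside
- plate2: second plate from the top, same size, directly under the top one, up to 6 mm and about 7 degrees out of line with it; origin at the centre of its underside
- plate3: third plate from the top, same size; origin at the centre of its underside
- plate4: lowest plate, same size, on a fixed black base 150 x 84 x 8 mm; origin at the centre of its underside
- window_rect (a point): centre of the rectangular window of detector_rect, at the level of the top of its steel frame, 60 mm above the table; x along the window's long side, z up. The opening is 86 x 30 mm, its frame 106 x 50 mm outside and 6 mm proud of the box, the window foil 4 mm below the frame's top
- detector_rect: detector with the rectangular window, 130 x 90 mm in plan (long side along its own x), grey box, fixed; origin at the centre of its underside
- detector_round: the other detector, like the first but with a round window in a steel ring 66 mm across, 60 mm high in all; 130 x 90 mm in plan (long side along its own x), grey box, fixed; origin at the centre of its underside
- wall_left: fixed wall of two grey lead bricks end to end, 398 mm long (own x, pointing roughly away from the robot), 50 mm thick, 100 mm high; origin at the centre of its underside; it stands on the robot's left of the middle place
- wall_right: fixed wall of two grey lead bricks end to end, 398 mm long (own x, pointing roughly away from the robot), 50 mm thick, 100 mm high; origin at the centre of its underside; it stands on the robot's right of the middle place. The stack and the two detectors stand in any order in the left, middle and right places
- jar: amber glass jar with black lid, 36 mm across, 50 mm high, standing loose on top of the left wall, so its lid is 150 mm above the table; origin at the centre of its underside
- can: loose closed metal jar, 44 mm across, 60 mm high, towards the far right; origin at the centre of its underside
- beaker: loose glass beaker, 60 mm across, 75 mm high, towards the far left; origin at the centre of its underside
- disc_box: loose flat clear box 60 x 60 x 17 mm, in the far middle; origin at the centre of its underside
- mouse: loose black computer mouse 100 x 58 x 30 mm, right of the work; origin at the centre of its underside
- screwdriver: loose screwdriver lying on the table, left of the work; origin under its middle

How it is judged:
By the outcome, as a careful person would: the job done as asked, in the order asked, and still so for the second after the job is handed in, while the arm keeps its last pose, push and grip.
It also fails if it takes over 48 s, if anything falls off the work surface, if the arm or the gripper's body presses on something with over 40 N, if the wrist force passes 120 N, or if a joint passes its speed limit or range.

## Working session

There is one attempt and no reset: what is moved stays moved. The work goes in short steps, Python scripts to look and compute and a shell command to move; the robot and the scene stay as the last step left them, time stands still between calls to the robot, and variables do not carry over. Pictures are saved under pics/ and viewed, at most 10 in all, crops included, and the job is handed in when it is done.

```bash
ls; mkdir -p pics; python3 - <<'E'
from workcell import bot
import cv2,numpy as np
o=bot.get_obs();print(o)
for n in("top","scene"):
    im=bot.camera(n);cv2.imwrite(f"pics/{n}0.png",im[:,:,::-1]);c=bot.calibration(n);print(n,c)
print(bot.calibration("wrist"))
E
```

```text
pics
{'time': 0.0, 'q': array([-6.67498237e+01,  5.01160929e+00,  1.00343488e+01,  9.50988552e+01,
        2.00866753e-04,  9.00001274e+01]), 'qd': array([-0.00956151, -0.0551483 , -0.03542984,  0.0402242 , -0.00338906,
        0.02758175]), 'joint_efforts': array([-5.83019810e-04, -5.20383596e+01,  4.64808977e+01,  1.58467039e-02,
       -1.03015370e-04,  4.41797340e-06]), 'ee_pos': array([ 0.21702311, -0.50512815,  0.23057723]), 'tcp_rot': array([-1.79923884e+02, -2.00697316e-04,  2.32500486e+01]), 'wrist_force': array([-0.32301641,  0.12657586, -0.35860242]), 'torque': array([-0.02491673,  0.00646217, -0.00104276]), 'grasp_force': 0.0, 'opening': 0.08536828024387794}
top {'vfov': 48.474682865495545, 'cx': 316.0183138038773, 'cy': 245.45260570879523, 'camera_from_world': array([[ 0.01174183, -0.99979672, -0.01639074,  0.01104189],
       [-0.99424706, -0.00992822, -0.10664998,  0.62077983],
       [ 0.10646557,  0.01754871, -0.99416152,  1.29604721],
       [ 0.        ,  0.        ,  0.        ,  1.        ]])}
scene {'vfov': 43.28302394032925, 'cx': 317.131644413895, 'cy': 241.02806628501918, 'camera_from_world': array([[-8.11323044e-01,  5.84596695e-01,  1.27352910e-03,
         5.00437085e-01],
       [ 3.87248174e-01,  5.39065514e-01, -7.47962047e-01,
        -1.71425681e-01],
       [-4.37942656e-01, -6.06345673e-01, -6.63740277e-01,
         2.05431279e+00],
       [ 0.00000000e+00,  0.00000000e+00,  0.00000000e+00,
         1.00000000e+00]])}
{'vfov': 69.95142737059834, 'cx': 319.54668713696947, 'cy': 239.80115695399638, 'camera_from_world': array([[ 0.39591463, -0.91828621, -0.00142789, -0.5486704 ],
       [-0.87305075, -0.3768927 ,  0.30940956, -0.0407208 ],
       [-0.28466469, -0.12125316, -0.9509278 ,  0.37940646],
       [ 0.        ,  0.        ,  0.        ,  1.        ]])}
```

View pics/top0.png

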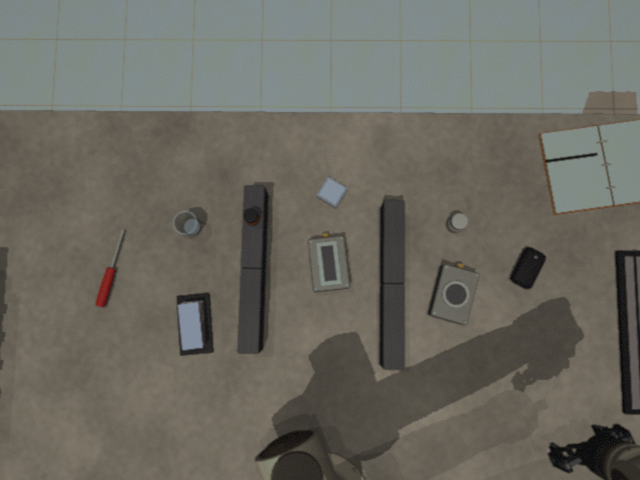

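View pics/scene0.png

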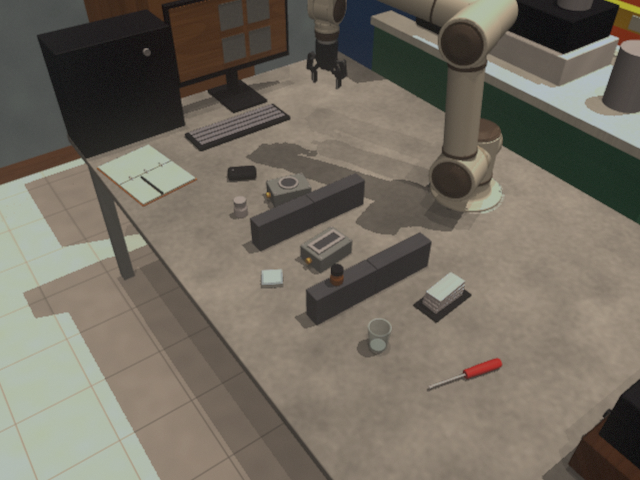

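The top view shows the stack at about (191,325), left of the left wall. The rectangular-window detector is in the middle at (329,263), the round one at (456,293), and the jar on the left wall at (252,215).

```bash
cat > h.py <<'E'
import cv2,numpy as np
def ray(c,uv,z):
    f=240/np.tan(np.radians(c["vfov"]/2));M=np.array(c["camera_from_world"]);R=M[:3,:3];C=-R.T@M[:3,3]
    uv=np.atleast_2d(np.array(uv,float))
    d=np.c_[(uv[:,0]-c["cx"])/f,(uv[:,1]-c["cy"])/f,np.ones(len(uv))]@R
    return (C+d*((z-C[2])/d[:,2])[:,None])
def rect(mask,c,z):
    """largest blob -> rectangle in the world plane z: centre, sizes (long, short), yaw of long side"""
    cs,_=cv2.findContours(mask,cv2.RETR_EXTERNAL,cv2.CHAIN_APPROX_NONE);k=max(cs,key=cv2.contourArea)[:,0]
    p=ray(c,k,z)[:,:2];(x,y),(w,h),a=cv2.minAreaRect((p*1000).astype(np.float32))
    if w<h:w,h,a=h,w,a+90
    return (x,y),(w,h),(a+90)%180-90
E
python3 - <<'E'
from h import *
from workcell import bot
c=bot.calibration("top");im=cv2.imread("pics/top0.png")
hsv=cv2.cvtColor(im,cv2.COLOR_BGR2HSV)
def win(m,x0,x1,y0,y1):
    o=np.zeros_like(m);o[y0:y1,x0:x1]=m[y0:y1,x0:x1];return o
g=im.max(2)
m=win((g>140).astype(np.uint8)*255,165,220,285,360);print("plate",rect(m,c,.056))
print(im[325,175:215].tolist())
print(im[263,305:352].tolist())
m=win((g<75).astype(np.uint8)*255,316,344,240,288);print("window",rect(m,c,.056))
m=win((g>125).astype(np.uint8)*255,312,346,240,288);print("frame",rect(m,c,.06))
m=win((g<70).astype(np.uint8)*255,230,267,180,360);print("wallL",rect(m,c,.1))
print("jar lid",ray(c,[252,213],.15),"walls",ray(c,[[245,185],[266,185],[239,352],[261,352],[383,197],[403,197],[383,368],[404,368]],.1).round(3))
E
```

```text
plate ((420.0993957519531, 320.74554443359375), (108.09090423583984, 45.99361038208008), 8.009735107421875)
[[90, 100, 107], [83, 95, 102], [71, 80, 85], [56, 59, 62], [88, 81, 76], [132, 119, 111], [156, 141, 131], [160, 143, 132], [159, 142, 130], [158, 141, 130], [157, 141, 130], [158, 141, 130], [156, 140, 130], [158, 141, 130], [158, 140, 128], [158, 142, 130], [158, 142, 130], [157, 140, 129], [159, 140, 130], [158, 142, 131], [158, 141, 131], [157, 140, 129], [158, 141, 130], [159, 140, 131], [152, 136, 126], [124, 111, 104], [70, 65, 62], [32, 35, 38], [36, 38, 41], [33, 34, 35], [28, 29, 28], [21, 22, 24], [27, 25, 23], [25, 27, 29], [37, 36, 38], [36, 35, 37], [46, 51, 52], [72, 80, 87], [85, 96, 103], [88, 98, 104]]
[[93, 105, 112], [94, 106, 112], [94, 106, 113], [90, 103, 107], [83, 91, 97], [78, 86, 90], [87, 96, 97], [98, 105, 106], [99, 108, 109], [97, 104, 107], [99, 107, 110], [97, 105, 108], [104, 113, 113], [116, 125, 121], [128, 139, 130], [131, 141, 132], [129, 137, 129], [110, 117, 110], [80, 83, 82], [63, 63, 66], [61, 62, 63], [64, 63, 66], [64, 63, 65], [62,
[... 229 characters left out ...]
6, 105, 106], [97, 106, 108], [95, 102, 104], [80, 85, 88], [63, 69, 70], [62, 67, 70], [73, 83, 88], [87, 98, 104], [90, 103, 109]]
window ((575.8948364257812, -13.102336883544922), (82.16763305664062, 25.92904281616211), 6.79604959487915)
frame ((575.5012817382812, -12.856010437011719), (104.40958404541016, 49.624874114990234), 7.478349208831787)
wallL ((561.6083984375, 161.9803009033203), (398.14776611328125, 64.81625366210938), -0.3714447021484375)
jar lid [[0.68149195 0.16340763 0.15      ]] walls [[ 0.758  0.189  0.1  ]
 [ 0.758  0.138  0.1  ]
 [ 0.363  0.193  0.1  ]
 [ 0.363  0.141  0.1  ]
 [ 0.731 -0.142  0.1  ]
 [ 0.732 -0.189  0.1  ]
 [ 0.331 -0.141  0.1  ]
 [ 0.331 -0.19   0.1  ]]
```

```bash
python3 -m crank '[{"gripper":85,"travel":[0,0,0],"twist":[0,0,0.15]}]'; python3 -c "
from workcell import bot;o=bot.get_obs();print(o['q'],o['tcp_rot'],o['ee_pos'])"
```

```text
time: 0.22
ee_pos: [0.2171, -0.5052, 0.2308]
tcp_rot: [-180.0, 0.0, 14.5]
wrist_force: [0.1, -0.3, 0.1]
opening: 0.0851
grasp_force: 0.0
[-6.67492684e+01  5.00086643e+00  1.00492094e+01  9.50967779e+01
 -8.41813494e-04  9.87545308e+01] [-1.79952257e+02  8.20388373e-03  1.44962046e+01] [ 0.21705976 -0.50521309  0.23081341]
```

```bash
Z='{"gripper":85,"travel":[0,0,0],"twist":[0,0,-0.178]}'; python3 -m crank '[{"gripper":85,"travel":[0,0,0],"twist":[0,0,-0.178]},{"gripper":85,"travel":[0,0,0],"twist":[0,0,-0.178]},{"gripper":85,"travel":[0,0,0],"twist":[0,0,-0.178]},{"gripper":85,"travel":[0,0,0],"twist":[0,0,-0.178]},{"gripper":85,"travel":[0,0,0],"twist":[0,0,-0.178]},{"gripper":85,"travel":[0,0,0],"twist":[0,0,-0.178]},{"gripper":85,"travel":[0,0,0],"twist":[0,0,-0.178]},{"gripper":85,"travel":[0,0,0],"twist":[0,0,-0.178]},{"gripper":85,"travel":[0,0,0],"twist":[0,0,-0.178]},{"gripper":85,"travel":[0,0,0],"twist":[0,0,-0.178]},{"gripper":85,"travel":[0,0,0],"twist":[0,0,-0.178]},{"gripper":85,"travel":[0,0,0],"twist":[0,0,-0.178]}]'
python3 -m crank '[{"gripper":85,"travel":[0,0,0],"twist":[0,0,-0.178]},{"gripper":85,"travel":[0,0,0],"twist":[0,0,-0.178]},{"gripper":85,"travel":[0,0,0],"twist":[0,0,-0.178]},{"gripper":85,"travel":[0,0,0],"twist":[0,0,-0.178]},{"gripper":85,"travel":[0,0,0],"twist":[0,0,-0.178]},{"gripper":85,"travel":[-20,50,0],"twist":[0,0,0]},{"gripper":85,"travel":[-20,50,0],"twist":[0,0,0]},{"gripper":85,"travel":[-20,50,0],"twist":[0,0,0]},{"gripper":85,"travel":[-20,50,0],"twist":[0,0,0]}]'
```

```text
time: 1.72
ee_pos: [0.2171, -0.5052, 0.2309]
tcp_rot: [180.0, -0.0, 137.4]
wrist_force: [0.9, 0.8, 0.2]
opening: 0.085
grasp_force: 0.0
time: 2.85
ee_pos: [0.2683, -0.2945, 0.231]
tcp_rot: [180.0, -0.0, -172.0]
wrist_force: [0.4, 0.9, 0.4]
opening: 0.0853
grasp_force: 0.0
```

```bash
python3 -m crank '[{"gripper":85,"travel":[-20,49,0],"twist":[0,0,0]},{"gripper":85,"travel":[-20,49,0],"twist":[0,0,0]},{"gripper":85,"travel":[-20,49,0],"twist":[0,0,0]},{"gripper":85,"travel":[-20,49,0],"twist":[0,0,0]},{"gripper":85,"travel":[-20,49,0],"twist":[0,0,0]},{"gripper":85,"travel":[-20,49,0],"twist":[0,0,0]},{"gripper":85,"travel":[-20,49,0],"twist":[0,0,0]},{"gripper":85,"travel":[-20,49,0],"twist":[0,0,0]},{"gripper":85,"travel":[-20,49,0],"twist":[0,0,0]},{"gripper":85,"travel":[-20,49,0],"twist":[0,0,0]},{"gripper":85,"travel":[-20,49,0],"twist":[0,0,0]},{"gripper":85,"travel":[-15,49,0],"twist":[0,0,0]}]'
python3 - <<'E'
from h import *
from workcell import bot
import pickle
o=bot.get_obs();print(o['ee_pos'],o['tcp_rot'],o['q'])
c=bot.calibration("wrist");im=bot.camera("wrist")[:,:,::-1].copy();cv2.imwrite("pics/w1.png",im);pickle.dump(c,open("w1.pkl","wb"))
E
```

```text
time: 4.35
ee_pos: [0.419, 0.3208, 0.2308]
tcp_rot: [-180.0, -0.0, -172.0]
wrist_force: [1.0, -1.4, -0.1]
opening: 0.0845
grasp_force: 0.0
[0.41898047 0.32076822 0.23076935] [-1.79978276e+02 -2.59821189e-02 -1.71951357e+02] [ 3.74407264e+01  1.92180964e+00  6.81324673e+00  9.49247366e+01
 -6.17607689e-03  2.93920807e+01]
```

View pics/w1.png

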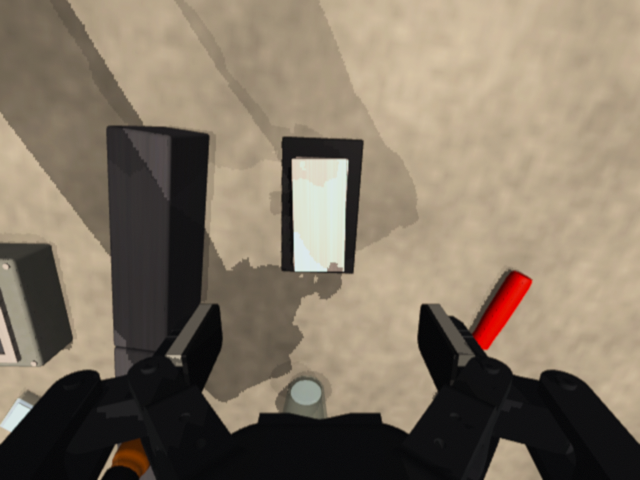

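The wrist view shows the bright stack on its black base at about (291-349, 157-272). The fingers are clear at the lower left and right. I need a closer crop to separate the top face from the sides.

```bash
python3 - <<'E'
from h import *
import pickle
im=cv2.imread("pics/w1.png");c=pickle.load(open("w1.pkl","rb"))
cv2.imwrite("pics/w1c.png",cv2.resize(im[130:285,265:380],None,fx=3.8,fy=3.8,interpolation=cv2.INTER_NEAREST))
g=im.min(2)
for t in(110,150):
    m=np.zeros_like(g);m[140:280,270:370]=(g[140:280,270:370]>t)*255
    m=cv2.morphologyEx(m,cv2.MORPH_OPEN,np.ones((3,3)))
    print(t,rect(m,c,.056))
E
```

```text
110 ((420.2320861816406, 321.36248779296875), (110.35148620605469, 50.881324768066406), 7.1962175369262695)
150 ((419.75286865234375, 321.61993408203125), (108.41812133789062, 50.22466278076172), 7.983818531036377)
```

View pics/w1c.png

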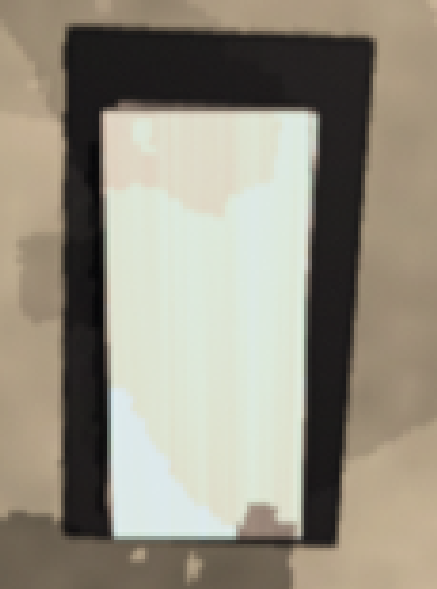

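The plate is at (420, 321.4) mm with yaw about 8 degrees, and its measured size matches 110 x 50. Next I lower partway at a 52 mm opening to measure where the fingertips really stand.

```bash
python3 -m crank '[{"gripper":52,"travel":[-1.1,0.5,31],"twist":[0,0,0]},{"gripper":52,"travel":[0,0,31],"twist":[0,0,0]},{"gripper":52,"travel":[0,0,31],"twist":[0,0,0]},{"gripper":52,"travel":[0,0,31],"twist":[0,0,0]},{"gripper":52,"travel":[0,0,0],"twist":[0,0,0]},{"gripper":52,"travel":[0,0,0],"twist":[0,0,0]}]'
python3 - <<'E'
from h import *
from workcell import bot
import pickle
o=bot.get_obs();print(o['ee_pos'],o['tcp_rot'],o['opening'])
c=bot.calibration("wrist");im=bot.camera("wrist")[:,:,::-1].copy();cv2.imwrite("pics/w2.png",im);pickle.dump((c,o),open("w2.pkl","wb"))
E
```

```text
time: 5.15
ee_pos: [0.4202, 0.3198, 0.1085]
tcp_rot: [180.0, 0.0, -172.0]
wrist_force: [0.2, 0.9, -0.5]
opening: 0.0522
grasp_force: 0.0
[0.42021518 0.31977299 0.10845106] [ 1.79975266e+02  4.64708631e-02 -1.71970406e+02] 0.05220315838115244
```

View pics/w2.png

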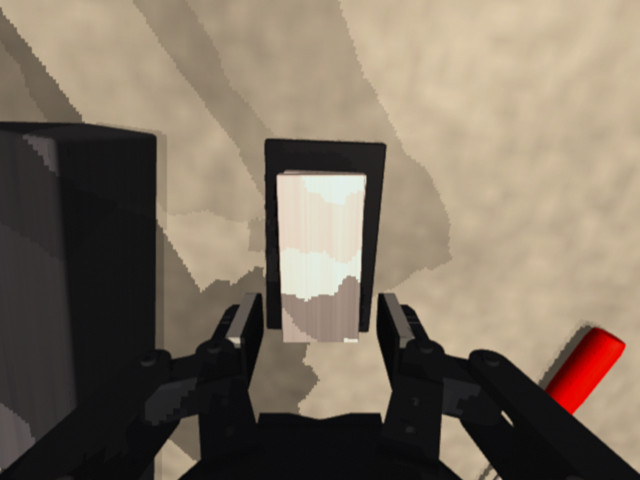

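The plate lies between the fingers. Its near end is at row 172 and its far end at row 342. The inner corners of the fingertips are at about (262,294) and (378,294).

```bash
python3 - <<'E'
from h import *
from scipy.spatial.transform import Rotation as R
import pickle
c,o=pickle.load(open("w2.pkl","rb"));im=cv2.imread("pics/w2.png")
T=R.from_euler("xyz",o['tcp_rot'],degrees=True).as_matrix();p=np.array(o['ee_pos'])
for uv in([262,294],[378,294],[240,294],[400,294]):
    a,b=[T.T@(q-p)*1000 for q in(ray(c,uv,.2)[0],ray(c,uv,.05)[0])]
    for x in(11,): print(uv,(a+(b-a)*(x-a[0])/(b[0]-a[0])).round(1))
g=im.min(2);m=np.zeros_like(g);m[165:290,270:372]=(g[165:290,270:372]>75)*255
import numpy as np
mm=cv2.morphologyEx((g>90).astype(np.uint8)*255,cv2.MORPH_OPEN,np.ones((3,3)))
for r in(190,210,230,250,270,290):
    row=g[r,262:385].astype(int);d=np.abs(np.diff(row));L=262+d[:60].argmax()+1;Rr=262+60+d[60:].argmax()+1
    q=ray(c,[[L,r],[Rr,r]],.056);t=(q-p)@T*1000;print(r,L,Rr,t[:,:2].round(1).tolist(),(np.diff(t[:,1])).round(1))
for col in(295,310,325,340):
    v=g[160:360,col].astype(int);d=np.diff(v);a=160+d[:30].argmax()+1;b=160+150+np.abs(d[150:]).argmax()+1
    print(col,a,b,((ray(c,[[col,a],[col,b]],.056)-p)@T*1000)[:,0].round(1))
E
```

```text
[262, 294] [ 11.  -24.   -7.5]
[378, 294] [11.  26.4 -7.4]
[240, 294] [ 11.  -33.6  -7.6]
[400, 294] [11.  35.9 -7.4]
190 277 365 [[46.1, -23.3], [46.1, 26.8]] [50.1]
210 278 363 [[34.4, -23.1], [34.5, 26.1]] [49.2]
230 279 362 [[22.4, -23.0], [22.4, 26.0]] [49.]
250 279 362 [[9.8, -23.4], [9.9, 26.5]] [49.9]
270 280 361 [[-3.2, -23.2], [-3.1, 26.4]] [49.7]
290 281 360 [[-16.7, -23.1], [-16.7, 26.3]] [49.4]
295 175 342 [ 54.5 -54.6]
310 175 336 [ 54.5 -50. ]
325 175 342 [ 54.6 -54.6]
340 175 342 [ 54.6 -54.6]
```

Measured against the fingers, the plate is within 0.5 mm of centre. The tips stand about 4 mm short of the TCP at this opening. I'll aim for TCP z of about 42.5 mm so that the pads touch only the top plate.

```bash
python3 -m crank '[{"gripper":66,"travel":[0,0,0],"twist":[0,0,0]},{"gripper":66,"travel":[0,0,0],"twist":[0,0,0]},{"gripper":66,"travel":[0,0,20],"twist":[0,0,0]},{"gripper":66,"travel":[0,0,20],"twist":[0,0,0]},{"gripper":66,"travel":[0,0,12],"twist":[0,0,0]},{"gripper":66,"travel":[0,0,6],"twist":[0,0,0]},{"gripper":66,"travel":[0,0,0],"twist":[0,0,0]},{"gripper":66,"travel":[0,0,0],"twist":[0,0,0]}]' 20
```

```text
time: 6.2
ee_pos: [0.4202, 0.3198, 0.05]
tcp_rot: [180.0, 0.1, -172.0]
wrist_force: [-0.6, 0.4, 0.4]
opening: 0.0657
grasp_force: 0.0
```

```bash
python3 -m crank '[{"gripper":66,"travel":[0,0,5],"twist":[0,0,0]},{"gripper":66,"travel":[0,0,2.5],"twist":[0,0,0]},{"gripper":60,"travel":[0,0,0],"twist":[0,0,0]},{"gripper":55,"travel":[0,0,0],"twist":[0,0,0]},{"gripper":45,"travel":[0,0,0],"twist":[0,0,0]},{"gripper":45,"travel":[0,0,0],"twist":[0,0,0]},{"gripper":45,"travel":[0,0,0],"twist":[0,0,0]}]' 30
python3 - <<'E'
from h import *
from workcell import bot
import pickle
o=bot.get_obs();print(o['ee_pos'],o['wrist_force'],o['torque'])
c=bot.calibration("wrist");im=bot.camera("wrist")[:,:,::-1].copy();cv2.imwrite("pics/w3.png",im);pickle.dump((c,o),open("w3.pkl","wb"))
E
```

```text
time: 7.08
ee_pos: [0.42, 0.3197, 0.0421]
tcp_rot: [180.0, 0.0, -172.0]
wrist_force: [-0.8, -0.3, 2.9]
opening: 0.0489
grasp_force: 31.9
[0.42003714 0.31973459 0.04207953] [-0.76654477 -0.32581469  2.89612176] [-0.05895821  0.12963848 -0.0382477 ]
```

View pics/w3.png

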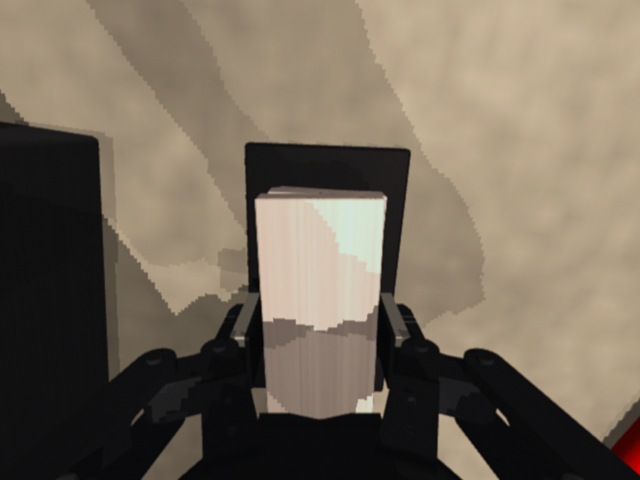

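Both fingers sit against the sides of the top plate at about (258,300) and (384,300), and the lower plates' edge peeks out above row 192. I'll lift gently and check that only one plate comes along.

```bash
python3 -m crank '[{"gripper":45,"travel":[0,0,0],"twist":[0,0,0]},{"gripper":45,"travel":[0,0,-3],"twist":[0,0,0]},{"gripper":45,"travel":[0,0,-5],"twist":[0,0,0]},{"gripper":45,"travel":[0,0,-8],"twist":[0,0,0]},{"gripper":45,"travel":[0,0,-10],"twist":[0,0,0]},{"gripper":45,"travel":[0,0,-14],"twist":[0,0,0]},{"gripper":45,"travel":[0,0,0],"twist":[0,0,0]},{"gripper":45,"travel":[0,0,0],"twist":[0,0,0]}]' 40
python3 - <<'E'
from h import *
from workcell import bot
import pickle
o=bot.get_obs();print(o['ee_pos'],o['wrist_force'],o['torque'])
c=bot.calibration("wrist");im=bot.camera("wrist")[:,:,::-1].copy();cv2.imwrite("pics/w4.png",im);pickle.dump((c,o),open("w4.pkl","wb"))
E
```

```text
time: 8.12
ee_pos: [0.4199, 0.3196, 0.0817]
tcp_rot: [180.0, 0.0, -172.0]
wrist_force: [-0.5, -1.1, -1.9]
opening: 0.0489
grasp_force: 41.8
[0.4199305  0.31958086 0.08172264] [-0.4700334  -1.06696236 -1.89960449] [0.01662351 0.04534422 0.03422895]
```

View pics/w4.png

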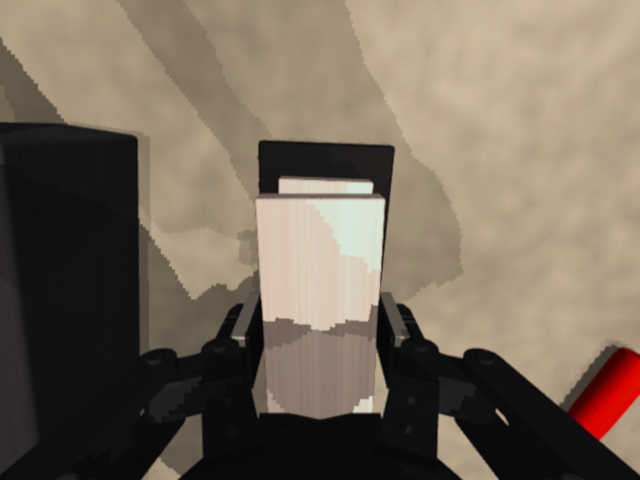

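One plate is in the gripper: the force is about 1.9 N, and plate2 is visible, undisturbed, behind it at row 180. I'll lift to 290 mm and move to a spot beside the middle bay for a closer look at the window.

```bash
python3 -m crank '[{"gripper":45,"travel":[0,0,-30],"twist":[0,0,0]},{"gripper":45,"travel":[0,0,-42],"twist":[0,0,0]},{"gripper":45,"travel":[0,0,-42],"twist":[0,0,0]},{"gripper":45,"travel":[0,0,-42],"twist":[0,0,0]},{"gripper":45,"travel":[0,0,-35],"twist":[0,0,0]},{"gripper":45,"travel":[-7,-15,-17],"twist":[0,0,0]},{"gripper":45,"travel":[-18,-38,0],"twist":[0,0,0]},{"gripper":45,"travel":[-18,-38,0],"twist":[0,0,0]},{"gripper":45,"travel":[-18,-38,0],"twist":[0,0,0]},{"gripper":45,"travel":[-18,-38,0],"twist":[0,0,0]},{"gripper":45,"travel":[-7,-17,0],"twist":[0,0,0]},{"gripper":45,"travel":[0,0,0],"twist":[0,0,0]}]' 50
python3 -m crank '[{"gripper":45,"travel":[0,0,0],"twist":[0,0,0]},{"gripper":45,"travel":[0,0,0],"twist":[0,0,0]}]'
python3 - <<'E'
from h import *
from workcell import bot
import pickle
o=bot.get_obs();print(o['ee_pos'],o['wrist_force'],o['torque'])
c=bot.calibration("wrist");im=bot.camera("wrist")[:,:,::-1].copy();cv2.imwrite("pics/w5.png",im);pickle.dump((c,o),open("w5.pkl","wb"))
E
```

```text
time: 9.68
ee_pos: [0.531, 0.1488, 0.2893]
tcp_rot: [180.0, -0.1, -172.1]
wrist_force: [-0.1, 0.2, -1.6]
opening: 0.0488
grasp_force: 57.4
time: 9.93
ee_pos: [0.5303, 0.1504, 0.2899]
tcp_rot: [180.0, 0.0, -171.9]
wrist_force: [0.2, 0.8, -2.4]
opening: 0.0485
grasp_force: 57.4
[0.53031341 0.15036373 0.28992243] [ 0.24091815  0.77891127 -2.41063815] [ 0.0094585   0.00057538 -0.0041773 ]
```

View pics/w5.png

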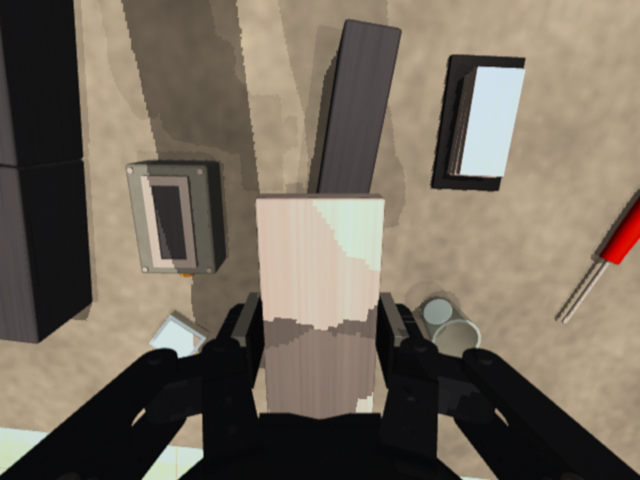

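The window of the middle detector is clear at about (173,222), with its frame at (140-196, 176-267). The plate is held square in the grip. I'll crop the detector to pick the frame corners.

```bash
python3 - <<'E'
import cv2
im=cv2.imread("pics/w5.png");c=cv2.resize(im[155:280,115:235],None,fx=4.8,fy=4.8,interpolation=cv2.INTER_CUBIC);cv2.imwrite("pics/w5c.png",cv2.convertScaleAbs(c,alpha=1.3))
E
```

```text
(no output)
```

View pics/w5c.png

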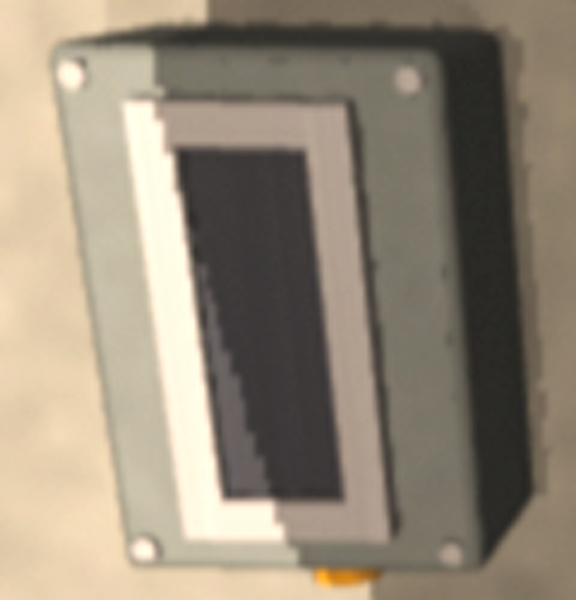

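The frame's outer corners in the crop are (123,101), (349,101), (391,541) and (187,541). The four screws give a second estimate.

```bash
python3 - <<'E'
from h import *
from scipy.spatial.transform import Rotation as R
import pickle
c,o=pickle.load(open("w5.pkl","rb"));im=cv2.imread("pics/w5.png")
T=R.from_euler("xyz",o['tcp_rot'],degrees=True).as_matrix();p=np.array(o['ee_pos'])
for n,k,z in(("frame",[[123,101],[349,101],[391,541],[187,541]],.06),("screws",[[71,75],[408,80],[453,553],[145,549]],.055)):
    uv=np.array(k,float)/4.8+[114.6,154.6];w=ray(c,uv,z)[:,:2]*1000
    d=w[[0,1]]-w[[3,2]];d=-d.sum(0);print(n,w.mean(0).round(1),"len",np.linalg.norm(w[0]-w[3]).round(1),np.linalg.norm(w[1]-w[2]).round(1),"wid",np.linalg.norm(w[0]-w[1]).round(1),np.linalg.norm(w[2]-w[3]).round(1),"yaw",[np.degrees(np.arctan2(*(w[b]-w[a])[::-1])).round(2) for a,b in((0,3),(1,2))])
g=im.min(2).astype(int);zt=p[2]+.0139
def t(uv,z):return (ray(c,[uv],z)[0]-p)@T*1000
for r in(215,235,255,275,290):
    d=np.abs(np.diff(g[r,250:395]));L=251+d[:30].argmax();Q=251+115+d[115:].argmax()
    print(r,L,Q,t([L,r],zt)[:2].round(1),t([Q,r],zt)[:2].round(1))
for col in(270,300,340,370):
    v=g[185:215,col];print(col,v.tolist())
print(t([320,199],zt),t([320,414],zt))
E
```

```text
frame [575.9 -12.1] len 106.3 106.3 wid 50.6 49.7 yaw [np.float64(7.35), np.float64(6.88)]
screws [576.  -12.5] len 115.7 115.6 wid 75.9 76.1 yaw [np.float64(7.45), np.float64(7.52)]
215 256 384 [ 47.8 -23.4] [47.8 25.6]
235 258 383 [ 39.8 -23.1] [39.8 25.7]
255 258 381 [ 31.4 -23.5] [31.5 25.4]
275 260 380 [ 22.8 -23.2] [22.8 25.5]
290 261 379 [ 16.  -23.1] [16.1 25.5]
270 [122, 123, 122, 121, 121, 125, 127, 123, 102, 84, 80, 82, 89, 118, 151, 169, 175, 177, 176, 176, 177, 176, 177, 177, 176, 176, 176, 176, 176, 176]
300 [97, 95, 96, 96, 96, 96, 96, 95, 88, 81, 81, 84, 93, 124, 159, 176, 183, 185, 185, 185, 185, 185, 185, 185, 185, 185, 185, 185, 184, 185]
340 [66, 66, 67, 66, 66, 68, 66, 68, 73, 81, 84, 83, 93, 130, 171, 196, 206, 209, 210, 210, 210, 209, 210, 210, 209, 209, 209, 209, 209, 210]
370 [64, 69, 77, 83, 93, 99, 101, 101, 95, 88, 85, 84, 89, 126, 168, 193, 203, 207, 206, 207, 206, 206, 207, 207, 207, 206, 207, 206, 207, 207]
[ 54.02150154   1.09253215 -13.9041922 ] [-48.22424365   1.26472385 -13.89581822]
```

```bash
python3 - <<'E'
import cv2,numpy as np
for n in("w3","w4","w5"):
    g=cv2.imread(f"pics/{n}.png").max(2).astype(float);out=[]
    for r in(205,225,245,265,285):
        s=[]
        for a,b in((248,275),(365,395)):
            v=cv2.GaussianBlur(g[r-3:r+4],(1,1),0).mean(0)[a:b];d=np.abs(np.diff(v));k=d.argmax();w=d[max(0,k-2):k+3];s.append(a+.5+max(0,k-2)+(w*np.arange(len(w))).sum()/w.sum())
        out.append(round(s[1]-s[0],2))
    e=[]
    for x in(280,320,360):
        d=np.diff(g[185:210,x-4:x+5].mean(1));k=d.argmax();w=np.clip(d[k-2:k+3],0,None);e.append(round(185.5+k-2+(w*np.arange(5)).sum()/w.sum(),2))
    print(n,out,e)
E
python3 -m crank '[{"gripper":45,"travel":[-3,-20,0],"twist":[0,0,0.012]},{"gripper":45,"travel":[-4,-34,0],"twist":[0,0,0]},{"gripper":45,"travel":[-4,-34,0],"twist":[0,0,0]},{"gripper":45,"travel":[-4,-34,0],"twist":[0,0,0]},{"gripper":45,"travel":[-4,-30,0],"twist":[0,0,0]},{"gripper":45,"travel":[-4,-15,0],"twist":[0,0,0]},{"gripper":45,"travel":[0,0,40],"twist":[0,0,0]},{"gripper":45,"travel":[0,0,40],"twist":[0,0,0]},{"gripper":45,"travel":[0,0,40],"twist":[0,0,0]},{"gripper":45,"travel":[0,0,20],"twist":[0,0,0]},{"gripper":45,"travel":[0,0,0],"twist":[0,0,0]},{"gripper":45,"travel":[0,0,0],"twist":[0,0,0]}]'
```

```text
w3 [np.float64(131.23), np.float64(127.66), np.float64(124.81), np.float64(122.43), np.float64(120.34)] [np.float64(191.08), np.float64(198.32), np.float64(198.16)]
w4 [np.float64(129.04), np.float64(126.69), np.float64(124.12), np.float64(122.38), np.float64(119.92)] [np.float64(198.2), np.float64(198.2), np.float64(198.13)]
w5 [np.float64(128.47), np.float64(125.61), np.float64(123.65), np.float64(121.1), np.float64(119.29)] [np.float64(198.23), np.float64(198.04), np.float64(198.17)]
time: 11.48
ee_pos: [0.5756, -0.0131, 0.151]
tcp_rot: [-180.0, 0.1, -172.6]
wrist_force: [0.0, -0.0, -1.5]
opening: 0.0483
grasp_force: 57.4
```

The plate has not shifted in the grip: its near edge is at row 198.2 in all three wrist views. Descending.

```bash
python3 -m crank '[{"gripper":45,"travel":[0,-0.4,20],"twist":[0,0,0]},{"gripper":45,"travel":[0,0,25],"twist":[0,0,0]},{"gripper":45,"travel":[0,0,20],"twist":[0,0,0]},{"gripper":45,"travel":[0,0,10],"twist":[0,0,0]},{"gripper":45,"travel":[0,0,5],"twist":[0,0,0]},{"gripper":45,"travel":[0,0,0],"twist":[0,0,0]},{"gripper":45,"travel":[0,0,0],"twist":[0,0,0]},{"gripper":45,"travel":[0,0,0],"twist":[0,0,0]}]'
```

```text
time: 12.48
ee_pos: [0.5755, -0.0136, 0.0704]
tcp_rot: [-180.0, 0.0, -172.7]
wrist_force: [0.5, 0.0, -1.0]
opening: 0.0483
grasp_force: 57.4
```

```bash
python3 -m crank '[{"gripper":45,"travel":[0,0,2],"twist":[0,0,0]},{"gripper":45,"travel":[0,0,0],"twist":[0,0,0]},{"gripper":45,"travel":[0,0,0],"twist":[0,0,0]},{"gripper":45,"travel":[0,0,0],"twist":[0,0,0]}]'
python3 - <<'E'
import cv2,numpy as np
from workcell import bot
s=bot.camera("scene")[:,:,::-1];t=bot.camera("top")[:,:,::-1];w=bot.camera("wrist")[:,:,::-1]
cv2.imwrite("pics/top9.png",t);cv2.imwrite("pics/w9.png",w)
a=cv2.resize(s[205:285,280:370],(400,356),interpolation=cv2.INTER_CUBIC);b=cv2.resize(t[170:370,160:480],(400,250));w2=cv2.resize(w,(400,300))
L=np.vstack([a,np.zeros((200,400,3),np.uint8)]);Rr=np.vstack([b,w2,np.zeros((6,400,3),np.uint8)])
cv2.imwrite("pics/fin.png",np.hstack([L,Rr]))
E
```

```text
time: 12.98
ee_pos: [0.5752, -0.0136, 0.0678]
tcp_rot: [-180.0, -0.0, -172.7]
wrist_force: [-0.8, -0.4, -0.8]
opening: 0.0486
grasp_force: 57.4
```

View pics/fin.png

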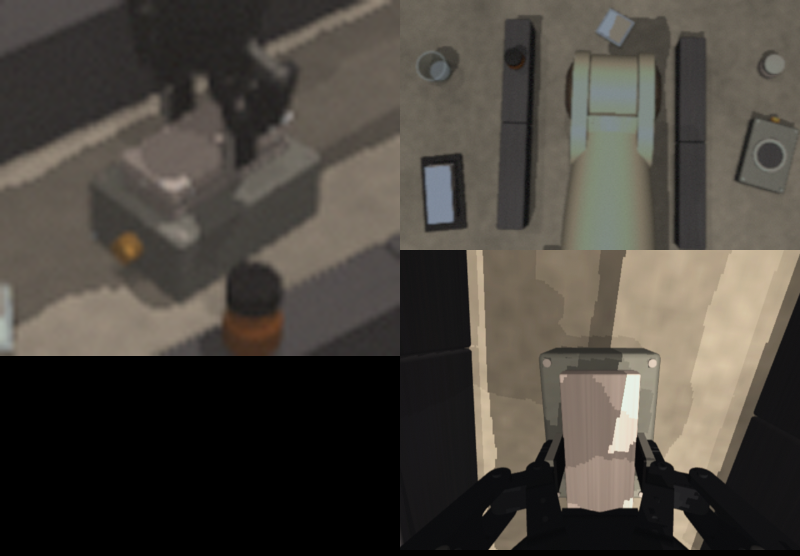

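The plate is level over the frame, centred between the near screws, with the walls, jar and the rest of the stack undisturbed. One last numeric check of force and alignment before I hand in.

```bash
python3 -m crank '[{"gripper":45,"travel":[0,0,0],"twist":[0,0,0]},{"gripper":45,"travel":[0,0,0],"twist":[0,0,0]},{"gripper":45,"travel":[0,0,0],"twist":[0,0,0]},{"gripper":45,"travel":[0,0,0],"twist":[0,0,0]}]'
python3 - <<'E'
from h import *
from workcell import bot
c=bot.calibration("wrist");f=[]
for i in range(8):
    bot.camera("wrist");o=bot.get_obs();f.append(o['wrist_force'])
print("force",np.mean(f,0).round(2),o['ee_pos'],o['tcp_rot'])
im=cv2.imread("pics/w9.png");g=cv2.cvtColor(im,cv2.COLOR_BGR2GRAY)
P=[]
for u,v in((234,181),(406,181)):
    s=g[v-12:v+13,u-12:u+13].astype(float);m=s>np.percentile(s,93);y,x=np.nonzero(m);P.append((u-12+x.mean(),v-12+y.mean()))
w=ray(c,P,.055)[:,:2]*1000
d=w[0]-w[1];mid=w.mean(0);yaw=np.degrees(np.arctan2(d[1],d[0]))-90
print("screws",P,w,np.linalg.norm(d),"yaw",yaw,"centre",mid+57.8*np.array([np.cos(np.radians(yaw)),np.sin(np.radians(yaw))]))
E
```

```text
time: 13.62
ee_pos: [0.5752, -0.0136, 0.0678]
tcp_rot: [180.0, 0.0, -172.7]
wrist_force: [0.5, 0.3, -1.2]
opening: 0.0487
grasp_force: 57.4
force [-0.02 -0.   -1.37] [ 0.57522878 -0.01356527  0.06777481] [ 1.79998570e+02 -2.07076744e-03 -1.72651753e+02]
screws [(np.float64(236.66666666666666), np.float64(178.55555555555554)), (np.float64(405.1578947368421), np.float64(179.0))] [[522.354252   -56.94778827]
 [512.79924054  17.98304779]] 75.53759618065816 yaw -172.73299094270072 centre [460.24102812 -26.79369189]
```

```bash
python3 -c "
from workcell import bot;print(bot.job_done())"
```

```text
the job is handed in; nothing more can be done
None
```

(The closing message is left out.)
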